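# Clamp a heat sink in the bonding jig to the click

## Robot

A 6-joint arm with a two-finger parallel gripper is mounted at the origin on the work surface. World frame = base frame: x ahead of the robot, y to its left, z up, the work surface at z = 0. Lengths are in m, angles in rad, forces in N, time in s.
With the tool pointing down it reaches from about 0.25 to 0.775 m from the base axis. Payload 4 kg.
Tool frame: the origin (TCP) lies at the very end of the fingers, on their centre line; the grasp point (between the pads) lies hold_point_z behind it (hold_point_z is the distance from the TCP to the grasp point, in m); z points along the fingers, y is the direction in which the jaws open and shut (so a half turn about z gives the same grasp; the last joint's range is limited). The gripper opens to 94 mm and grips with 3 to 60 N. Pads are 16 mm wide; open, the fingers measure 119 mm over their backs; the gripper's body (75 mm by 177 mm) begins 78 mm behind the grasp point.
Start: joints at [-1.315, 0.087, 1.371, -0, 1.684, -0.103], TCP at [0.193, -0.515, 0.206] pointing down, gripper open.
Joint ranges: [-3.1, 3.1], [-0.76, 2.03], [0.27, 2.55], [-1.08, 4.22], [0.17, 2.65], [-2.57, 2.57]. Speed limits (rad/s): [2.79, 2.79, 3.14, 3.14, 3.14, 3.14].

## Interface

Orientations are given as [roll, pitch, yaw] about the fixed x, y, z axes, in that order (R = Rz(yaw) Ry(pitch) Rx(roll)).
In Python, from bench import * gives the robot as it stands.
- The arm moves only by the tool step_arm, never from a script. Its argument "increments" is text: rows parted by semicolons, each of 6 numbers parted by spaces: the shift along the tool's x, y, z in cm, then the turn, a rotation vector about the tool's x, y, z in rad. A call has 1 to 5 rows; each row shifts and turns the commanded pose from where the row before left it, along the tool's axes as they then stand; what a row does not reach is not made up. A row lasts 1/10 s, in which the tool goes at most 50 mm and 8.59 degrees, less where a joint would pass 70% of its speed; a pose out of reach is approached as far as the arm can. A call is refused whole if a number of a shift passes 5 or a number of a turn 0.15, either way. A call with a gripper value outside its range is refused whole. "claw" is the gripper's target within -1 to 1 (shut at 1, half-way at 0, fully open at -1), set as the call begins (left out, the last holds). The fingers move at their own pace and stop on an object; the grip force is fixed at half the most. Time passes only in rows, so rows that do not move let the fingers close. It gives the time, the measured TCP pose, the force and the opening at its end, in the units of the state.
- get_obs(): the state, without advancing time (a new reading comes with each control period).
- snapshot(name): name is "scene" or "top" or "wrist"; returns the picture (384x512x3 uint8, red, green, blue); there is no depth.
- calibration(name): a dict with "camera_matrix" (3x3 intrinsics, pixels), "eye" and "orientation" of the camera in the world; the wrist camera has in their place "tool_from_camera" (4x4, takes a point from camera to tool coordinates, whose origin is the TCP and whose axes are the flange's). Camera axes: x right, y up, looking along -z (the intrinsics and any distortion apply to the point x, -y, -z); pixel columns grow to the right and rows downward; lengths in m; the calibration is good to about 2 mm. A picture is of the moment at which its call begins: read the wrist's pose just before it. calibration takes no time and is no camera call.
- close_job(): hands the job in, once; it reports no verdict.
The state is a dict: "time": time; "joint_positions": joint angles; "qvel": joint speeds; "joint_torque": joint torques, N m; "tool_pos": TCP position; "ee_rot": TCP orientation; "wrist_force": force on the tool from outside, world axes, zero at the start; "wrist_torque": the same for the moment, N m; "width": finger opening in m.
Only numpy, scipy, OpenCV 4.12 (cv2) and the standard library are available. Lean on these libraries where they do the work, as an engineer would, in place of code of your own. Each camera call takes 0.05 s, during which the arm holds its last target. There are 200 camera calls.

## Task

Put the long heat sink into the guide channel of the jig and slide it without ramming under the bridge, home against the end stop. Then clamp it: turn the winged cap on the bridge clockwise until its torque limiter clicks once or twice, never reaching a third click, and let go leaving it clamped. Leave the other things on the bench alone.

Things in the scene. Friction and masses are not known exactly. Their poses are not given: they have to be found in the camera images.
- heatsink: The long finned aluminium heat sink, 100 x 40 x 25 mm (x, y, z), about 0.1 to 0.2 kg, lying loose on the bench, fins along its length. Origin: centre of its underside; x along its length, z up. Its two ends are alike.
- jig: Fixed jig: grey plate 230 x 120 x 10 mm, at x -130 to +100 mm from the origin (underside, mid-width of the channel). x: the way the heat sink slides home; z up. Channel along x: floor z = 10 mm, between two rails 43 mm apart, bevelled inside to 51 mm apart at their tops (z = 18 mm), from x = -110 to +55 mm, open above and at the flared -x end.
- stop (a point): Foot of the end stop's face (jig x = 55, y = 0, z = 10 mm), axes as the jig's; the stop is a block 60 mm wide, its top 36 mm above the bench. With the heat sink home its origin is 50 mm behind this point along -x: its leading 39 mm under the bridge, its rear 61 mm in the open.
- bridge: Steel bridge fixed across the channel, jig x = 16 to 50 mm, 100 mm wide, legs 76 mm apart inside, beam 46 to 56 mm above the bench. Origin on the jig's plate under the cap's axis, axes as the jig's. A sprung rubber foot under it, fed 4 mm/rad by the cap's screw, starts 2 to 6.5 mm (unknown) above a heat sink in the channel; tight, it presses with about 7 N.
- cap_fin (a point): Mid top edge of the wing of the cap on the bridge, 94 mm above the bench, on the cap's upright axis. Wing 46 mm long (this point's x), 12 thick (y), 24 tall, across a black disc 52 mm wide, 57 to 70 mm above the bench. Clockwise from above tightens; the cap does not rise or sink. 1.2 to 2.2 rad (unknown) to go until tight, at 0.12 N m steady drag; it stays where left.
- cap (a joint): Clockwise slip of the cap over its screw, rad: within 0.05 of 0 while the cap carries the screw along. Once tight the screw stops hard and the cap slips, peaking at 0.25 N m, one click per 0.524 rad: resistance peaks 0.26 past a rest, then it drops forward; let go, it settles at the nearest multiple of 0.524 (one click 0.52, two 1.05, third begins at 1.31).
- short_heatsink: A bystander: a shorter finned heat sink, 64 x 40 x 25 mm, otherwise alike. Origin: centre of its underside.
- board_a: A bystander: circuit board 150 x 100 mm with components up to 18 mm tall; origin under its centre.
- board_b: A bystander: circuit board 130 x 90 mm with components up to 18 mm tall; origin under its centre.
- tweezers: A bystander: steel tweezers 125 mm long, lying on the bench, 12 mm tall.
- driver: A bystander: screwdriver 170 mm long, lying on the bench.
- reel: A bystander: reel 60 mm across, 40 mm tall, standing flat.
- flux: A bystander: white bottle 44 mm across, 110 mm tall, upright.
Not all that is in view belongs to the job. What is shaped like the heatsink but green or pink is not meant.

How it is judged:
On the way, in this order (a step that is already met when the one before it is completed fails the run):
1. the long heat sink lies flat in the channel, home against the end stop (x of heatsink in the frame of jig between 0.0025 and 0.009 m and y of heatsink in the frame of jig between -0.0035 and 0.0035 m and z of heatsink in the frame of jig below 0.0125 m and angle between the x axis of heatsink and the x axis of jig, either way round below 0.08 rad and angle between the z axis of heatsink and the z axis of jig, either way round below 0.06 rad), for 0.2 s.
2. the cap has clicked at least once (all of step 1 and value of joint cap above 0.4 rad), for 0.1 s.
At the end, for the whole second after the job is handed in: The long heat sink lies flat in the channel, in line with it (0.08 rad, 3.5 mm sideways), its end within 2.5 mm of the end stop, at rest and pressed down by the foot with more than 3 N; the cap has clicked once or twice (all of step 2 and value of joint cap below 1.25 rad and contact force between bridge and heatsink above 3 N and linear speed of heatsink below 0.01 m/s); the robot touches nothing.
It fails at once if the cap is turned into a third click (value of joint cap above 1.36 rad).
It fails at once if the heat sink is rammed or pressed into the jig with more than 60 N (contact force between heatsink and jig above 60 N).
It fails at once if another thing on the bench is moved by more than 30 mm (distance of any of short_heatsink, board_a, board_b, tweezers, driver, reel, flux from where it was at the start of the episode above 0.03 m).
It also fails if it takes over 72 s, if anything falls off the work surface, if the arm or the gripper's body presses on something with over 40 N, if the wrist force passes 120 N, or if a joint passes its speed limit or range.

## Working session

There is one attempt and no reset: what is moved stays moved. The work goes in short steps, Python scripts to look and compute and a tool call to move; the robot and the scene stay as the last step left them, time stands still between calls to the robot, and variables do not carry over. Pictures are saved under pics/ and viewed, about 8 in all and at most 12, crops included, and the job is handed in when it is done.

Besides the shell and the picture viewer there is one more tool, called after "Request:" by a JSON object that holds its "fn" and its "kwargs", one argument or row to a line. step_arm: Moves the arm, as the interface text tells. Its arguments: {"type":"object","properties":{"increments":{"type":"string"},"claw":{"type":"number"}},"required":["increments"]}

```bash
mkdir -p pics; ls
python3 - <<'E'
from bench import *
import cv2,numpy as np
o=get_obs()
for k in o: print(k,o[k])
for n in ("scene","top","wrist"):
    c=calibration(n); print(n,c)
    im=snapshot(n); cv2.imwrite(f"pics/{n}0.png",im[:,:,::-1])
try: print(hold_point_z)
except Exception as e: print(e)
a=cv2.imread("pics/scene0.png");b=cv2.imread("pics/top0.png")
E
```

```text
pics
time 0.0
joint_positions [-1.31510414e+00  8.79200046e-02  1.37226080e+00 -6.60599410e-05
  1.68359270e+00 -1.03118022e-01]
qvel [ 0.00031054  0.0005886   0.00049029  0.00126899 -0.00062198 -0.00086876]
joint_torque [-1.50143176e-03 -3.40184748e+01 -3.02426648e+01  7.16122147e-02
  3.30585474e-02 -1.58586918e-04]
tool_pos [ 0.19296133 -0.51444478  0.20431999]
ee_rot [-3.13941663e+00 -1.59179076e-04  3.58802672e-01]
wrist_force [-0.42076393  0.8968412   0.49460751]
wrist_torque [-0.04714908 -0.05420128  0.00716696]
width 0.09366314968773659
scene {'camera_matrix': array([[430.00825768,   0.        , 256.24560616],
       [  0.        , 430.00825768, 190.81978575],
       [  0.        ,   0.        ,   1.        ]]), 'eye': array([ 0.9797208 , -0.55977368,  1.21800834]), 'orientation': array([0.50958216, 0.00425782, 0.62598062])}
top {'camera_matrix': array([[466.35893791,   0.        , 246.40538753],
       [  0.        , 466.35893791, 196.65112426],
       [  0.        ,   0.        ,   1.        ]]), 'eye': array([ 0.52787298, -0.04201885,  1.35827774]), 'orientation': array([ 7.00183115e-02, -9.31163247e-04, -1.55153083e+00])}
wrist {'camera_matrix': array([[296.25925174,   0.        , 255.19050358],
       [  0.        , 296.25925174, 195.12347143],
       [  0.        ,   0.        ,   1.        ]]), 'tool_from_camera': array([[ 6.54259397e-04,  9.72935265e-01,  2.31076918e-01,
         6.60047116e-02],
       [ 9.99999506e-01, -8.09364327e-04,  5.76431535e-04,
        -5.11692826e-04],
       [ 7.47855982e-04,  2.31076426e-01, -9.72935314e-01,
        -1.79783895e-01],
       [ 0.00000000e+00,  0.00000000e+00,  0.00000000e+00,
         1.00000000e+00]])}
0.0188
```

Run:
```python
import cv2
b=cv2.imread("pics/top0.png"); cv2.imwrite("pics/top0b.png",cv2.resize(b,(800,600),interpolation=cv2.INTER_CUBIC))
```

```text
(no output)
```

View pics/top0b.png

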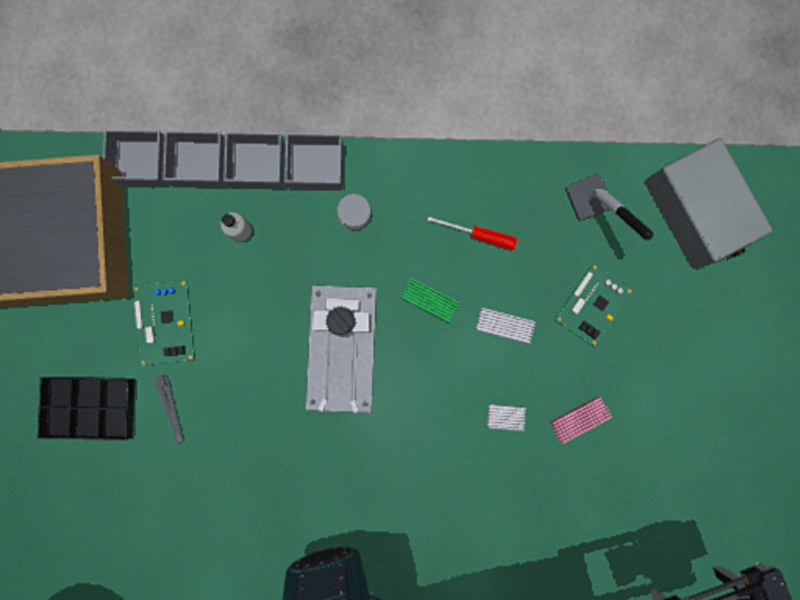

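View pics/scene0.png

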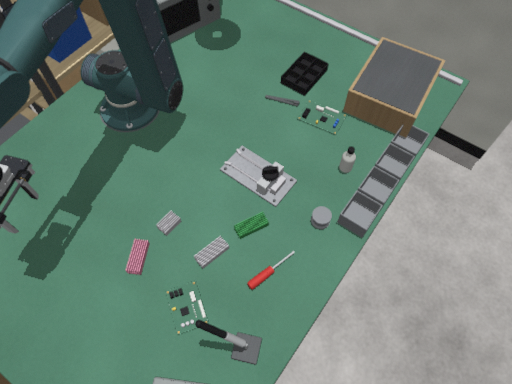

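The top view (800 px) shows a silver long heat sink at (506,325), a silver short one at (507,417), a green decoy at (430,300) and a pink decoy at (581,420). The jig is at (341,350) with its open end at the bottom, towards the robot. The long silver one fits, as it is uncoloured and about 1.5 times the length of the short one. Next I'll confirm it in a crop and measure.

```bash
cat > h.py <<'E'
from bench import *
import cv2,numpy as np
from scipy.spatial.transform import Rotation as Ro
def cam(name,obs=None):
    c=calibration(name);K=c["camera_matrix"]
    if name=="wrist":
        o=obs or get_obs();T=np.eye(4);T[:3,:3]=Ro.from_euler("xyz",o["ee_rot"]).as_matrix();T[:3,3]=o["tool_pos"]
        M=T@c["tool_from_camera"];return K,M[:3,:3],M[:3,3]
    return K,Ro.from_euler("xyz",c["orientation"]).as_matrix(),np.array(c["eye"])
def unproj(C,uv,z):
    K,R,e=C;uv=np.atleast_2d(uv).astype(float)
    d=np.c_[(uv[:,0]-K[0,2])/K[0,0],-(uv[:,1]-K[1,2])/K[1,1],-np.ones(len(uv))]@R.T
    return e+d*((z-e[2])/d[:,2])[:,None]
def proj(C,P):
    K,R,e=C;p=(np.atleast_2d(P)-e)@R
    return np.c_[K[0,0]*p[:,0]/-p[:,2]+K[0,2],K[1,1]*-p[:,1]/-p[:,2]+K[1,2]]
E
python3 - <<'E'
from h import *
im=cv2.imread("pics/top0.png");C=cam("top")
hsv=cv2.cvtColor(im,cv2.COLOR_BGR2HSV)
m=((hsv[...,1]<60)&(hsv[...,2]>60)).astype(np.uint8)
m=cv2.morphologyEx(m,cv2.MORPH_CLOSE,np.ones((3,3)))
n,l,s,c=cv2.connectedComponentsWithStats(m)
for i in range(1,n):
    if s[i,4]>300 and 190<c[i,0]<360 and 180<c[i,1]<280:
        pts=np.argwhere(l==i)[:,::-1].astype(np.float32)
        z=0.01 if s[i,4]>2000 else .02
        W=unproj(C,pts,z)[:,:2].astype(np.float32)*1000
        r=cv2.minAreaRect(W);print(c[i],s[i,4],r, unproj(C,c[i],z))
crop=im[170:285,190:350];cv2.imwrite("pics/crop.png",cv2.resize(crop,None,fx=5,fy=5,interpolation=cv2.INTER_CUBIC))
E
```

```text
[217.99522673 223.13305489] 3352 ((544.451904296875, 39.09911346435547), (120.9372329711914, 232.0508270263672), 88.61244201660156) [[0.54423916 0.03906243 0.01      ]]
[323.01289134 208.10865562] 543 ((593.2459106445312, -261.68048095703125), (103.5314712524414, 43.5371208190918), 76.45059967041016) [[ 0.59300738 -0.26208108  0.02      ]]
[323.64379947 266.87598945] 379 ((425.5214538574219, -264.8132629394531), (69.12796020507812, 44.28353500366211), 85.94720458984375) [[ 0.42559976 -0.26517863  0.02      ]]
```

View pics/crop.png

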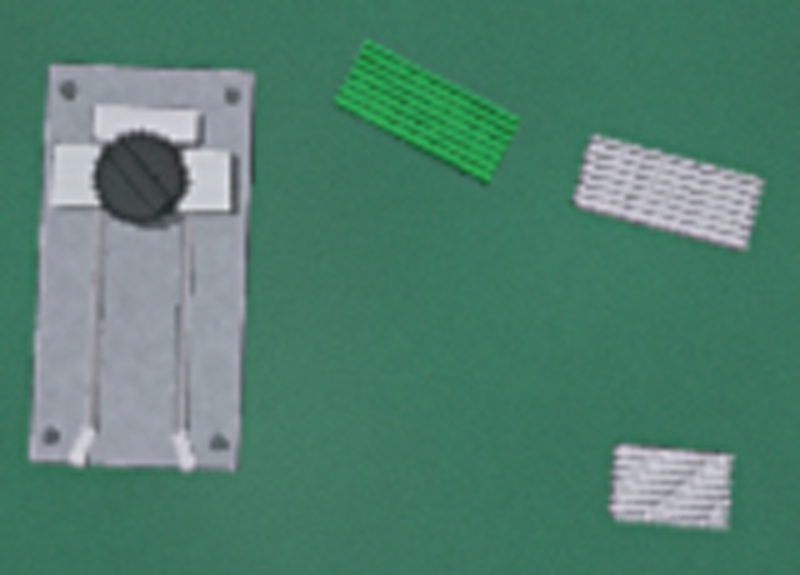

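The crop confirms it. The long uncoloured heat sink is at crop (668,193), measured 103x43 mm at world (0.593, -0.262) with its axis at 76°. The short one is at (672,487). The jig plate measures 232x121 mm, with centre (0.544, 0.039), yaw about -1.4° and +x away from the robot. The cap wing runs from (115,150) to (170,205), which is roughly +45°. Next I'll hover over the heat sink.

Request:
{"fn": "step_arm", "kwargs": {
  "increments": "4.5 -0.75 0 0 0 0;4.5 -0.75 0 0 0 0;4.5 -0.75 0 0 0 0;4.5 -0.75 0 0 0 0;4.5 -0.75 0 0 0 0",
  "claw": -1
}}

```text
time: 0.65
tool_pos: [0.3919, -0.3997, 0.2051]
ee_rot: [-3.141, 0.0, 0.359]
wrist_force: [0.2, 0.1, 0.4]
width: 0.0941
```

Request:
{"fn": "step_arm", "kwargs": {
  "increments": "4.5 -0.75 0 0 0 0;4.5 -0.75 0 0 0 0;4.5 -0.75 0 0 0 0;4.5 -0.75 0 0 0 0;4.5 -0.75 0 0 0 0"
}}

```text
time: 1.15
tool_pos: [0.5895, -0.2855, 0.205]
ee_rot: [-3.141, 0.001, 0.359]
wrist_force: [-0.7, -0.1, 0.5]
width: 0.094
```

Request:
{"fn": "step_arm", "kwargs": {
  "increments": "0 0 0 0 0 -0.14;0 0 0 0 0 -0.14;0 0 0 0 0 -0.14;0 0 0 0 0 -0.14;0 0 0 0 0 -0.14"
}}

```text
time: 1.65
tool_pos: [0.588, -0.2865, 0.2048]
ee_rot: [-3.14, 0.0, 1.065]
wrist_force: [-0.4, -0.6, 0.5]
width: 0.0938
```

Request:
{"fn": "step_arm", "kwargs": {
  "increments": "0 0 0 0 0 -0.14;0 0 0 0 0 -0.135;0 0 0 0 0 0;0 0 0 0 0 0"
}}

```text
time: 2.05
tool_pos: [0.588, -0.2867, 0.2051]
ee_rot: [-3.141, -0.0, 1.331]
wrist_force: [-0.4, 0.4, -0.1]
width: 0.0937
```

Run:
```python
from h import *
o=get_obs();C=cam("wrist",o);print(o["tool_pos"],o["ee_rot"])
im=snapshot("wrist")[:,:,::-1].copy()
hsv=cv2.cvtColor(im,cv2.COLOR_BGR2HSV)
m=((hsv[...,1]<60)&(hsv[...,2]>60)).astype(np.uint8)
m=cv2.morphologyEx(m,cv2.MORPH_CLOSE,np.ones((5,5)))
n,l,s,c=cv2.connectedComponentsWithStats(m)
for i in range(1,n):
    if s[i,4]>800:
        pts=np.argwhere(l==i)[:,::-1].astype(np.float32)
        r=cv2.minAreaRect((unproj(C,pts,.025)[:,:2]*1000).astype(np.float32));print(c[i],s[i],r)
        cv2.polylines(im,[cv2.convexHull(pts.astype(np.int32))],True,(0,0,255))
cv2.imwrite("pics/w1.png",im)
```

```text
[ 0.58804732 -0.28669539  0.20506568] [-3.14099334e+00 -1.56589435e-04  1.33099351e+00]
[256.41784656 159.47118867] [ 231  118   61   84 3037] ((597.4847412109375, -262.5101623535156), (105.8157958984375, 67.9477310180664), 88.9252700805664)
[129.7917664 192.5806606] [ 104  165   52   57 2089] ((431.53582763671875, -265.5909729003906), (66.72391510009766, 51.22655487060547), 85.67835235595703)
[462.70302795 225.98757764] [ 425  195   73   53 2576] ((831.0008544921875, -416.5085144042969), (68.11649322509766, 86.74251556396484), 23.28327751159668)
[254.66288799 291.80782726] [   58   218   395   137 18525] ((551.2266845703125, -427.3018798828125), (200.4052276611328, 538.794921875), 78.16449737548828)
[ 17.6779661  304.22618352] [   0  280   40   51 1711] ((228.75543212890625, -376.93182373046875), (78.5092544555664, 55.096099853515625), 72.36227416992188)
[494.89863408 300.82602444] [ 476  280   36   46 1391] ((862.7225952148438, -526.1981811523438), (74.81393432617188, 46.90110778808594), 87.52378845214844)
```

View pics/w1.png

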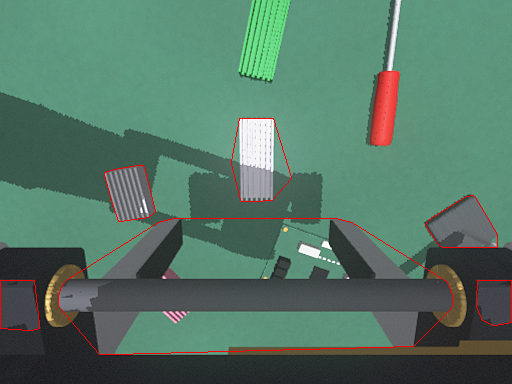

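The long heat sink is upright in the view, with its corners at about (240,118), (273,118), (273,201) and (240,201). The tool axis is nearly aligned with it.

Run:
```python
from h import *
o=get_obs();C=cam("wrist",o)
im=cv2.imread("pics/w1.png")
sub=cv2.imread("pics/w1.png")[100:220,220:300]
P=unproj(C,[[239.5,118.5],[273.5,118.5],[273.5,201.5],[239.5,201.5]],.025)
print(P.round(4)); c=P.mean(0);print(c,np.linalg.norm(P[0]-P[3]),np.linalg.norm(P[0]-P[1]))
# column edges via gradient
im0=snapshot("wrist").astype(float).sum(2) if False else cv2.cvtColor(im,cv2.COLOR_BGR2HSV)[...,1].astype(int)
for r in (125,140,155,190,197): print(r,im0[r,234:280])
R=Ro.from_euler("xyz",o["ee_rot"]).as_matrix()
print("tool", (R.T@(c-o["tool_pos"])).round(4))
```

```text
[[ 0.5866 -0.2101  0.025 ]
 [ 0.6255 -0.2196  0.025 ]
 [ 0.6031 -0.3179  0.025 ]
 [ 0.5616 -0.3078  0.025 ]]
[ 0.59419905 -0.26385187  0.025     ] 0.10086735112773496 0.03999821322241482
125 [ 89  90  89  90 255  22   1   5  11   0   1   2   2   6   1   2   4   2
   1   2   2   6   1   4   6   4  16   1   1   0   3  19   5   1   2   1
   9  10   3  13 105 255  87  84  84  86]
140 [ 86 255  85  83  95  41   5   7  12   0   1   1   4  11   1   2   1   3
   6   1   1   2   2   1   1   4  10   1   2   1   3  13   6   2   1   5
  19  10   3  13  98  89  82  86  83  85]
155 [83 82 83 83 87 61  9  5 17  8  1  1  3  6  1  2  1  2  3  3  2  2  2  3
  2  3  6  2  2  1  2 10  6  1  1  6 15  7  4 42 89 79 77 80 84 79]
190 [ 65  74  63  75 255  81  25  14  16  15  14  15  13  13  14  16  13  12
  12  15  15  15  12  14  13  16  12  16  18  13  12  13  11  12  16  11
  14  13  13  64  66  68  68  64  69  68]
197 [ 74  72  71  72  77 255  23  19  14  13  13  13  16  12  14  15  15  16
  17  13  10  16  15  17  16  14  12  15  14  15  12  14  16  12  15  20
  18  19  13  91  70 255  70  65  70  75]
tool [0.0237 0.0007 0.1801]
```

Size checks out at 101x40 mm. The centre lies 24 mm ahead of the TCP and 0.7 mm sideways, which is the offset I wanted. I'll descend and grip.

Request:
{"fn": "step_arm", "kwargs": {
  "increments": "0 0.07 4 0 0 0;0 0 4 0 0 0;0 0 4 0 0 0;0 0 4 0 0 0;0 0 2.4 0 0 0"
}}

```text
time: 2.6
tool_pos: [0.5868, -0.2857, 0.0172]
ee_rot: [-3.136, -0.002, 1.332]
wrist_force: [-0.3, -0.2, 0.5]
width: 0.0939
```

Request:
{"fn": "step_arm", "kwargs": {
  "increments": "0 0 0.5 0 0 0;0 0 0.4 0 0 0;0 0 0 0 0 0;0 0 0 0 0 0"
}}

```text
time: 3.0
tool_pos: [0.5902, -0.2877, 0.0149]
ee_rot: [3.138, 0.001, 1.333]
wrist_force: [-0.7, -0.2, 0.3]
width: 0.0941
```

Request:
{"fn": "step_arm", "kwargs": {
  "increments": "0 0 0 0 0 0;0 0 0 0 0 0;0 0 0 0 0 0;0 0 0 0 0 0;0 0 0 0 0 0",
  "claw": 1
}}

```text
time: 3.5
tool_pos: [0.5888, -0.2869, 0.0125]
ee_rot: [3.142, 0.0, 1.334]
wrist_force: [-0.8, -0.1, -0.7]
width: 0.0573
```

Request:
{"fn": "step_arm", "kwargs": {
  "increments": "0 0 0 0 0 0;0 0 0 0 0 0;0 0 0 0 0 0"
}}

```text
time: 3.8
tool_pos: [0.5888, -0.287, 0.0124]
ee_rot: [-3.142, 0.0, 1.334]
wrist_force: [0.4, -0.3, -0.5]
width: 0.0395
```

Request:
{"fn": "step_arm", "kwargs": {
  "increments": "0 0 -2 0 0 0;0 0 -3.5 0 0 0;0 0 -4 0 0 0;0 0 -3 0 0 0;0 0 0 0 0 0"
}}

```text
time: 4.3
tool_pos: [0.5915, -0.2885, 0.1436]
ee_rot: [3.131, 0.003, 1.334]
wrist_force: [0.3, -0.3, -1.6]
width: 0.0397
```

Request:
{"fn": "step_arm", "kwargs": {
  "increments": "2.94 -1.77 0 0 0 0;2.94 -1.77 0 0 0 0;2.94 -1.77 0 0 0 0;2.94 -1.77 0 0 0 0;2.94 -1.77 0 0 0 0"
}}

```text
time: 4.8
tool_pos: [0.5353, -0.1216, 0.1343]
ee_rot: [-3.137, -0.0, 1.334]
wrist_force: [0.7, 0.3, -1.4]
width: 0.0398
```

Request:
{"fn": "step_arm", "kwargs": {
  "increments": "2.94 -1.77 0 0 0 0;2.94 -1.77 0 0 0 0;2.94 -1.77 0 0 0 0;2.94 -1.77 0 0 0 0;2.94 -1.77 0 0 0 0"
}}

```text
time: 5.3
tool_pos: [0.4837, 0.0417, 0.1345]
ee_rot: [-3.137, 0.001, 1.334]
wrist_force: [0.6, -0.5, -1.2]
width: 0.0397
```

Request:
{"fn": "step_arm", "kwargs": {
  "increments": "0 0 0 0 0 0.136;0 0 0 0 0 0.136;0 0 0 0 0 0.136;0 0 0 0 0 0.136;0 0 0 0 0 0.136"
}}

```text
time: 5.8
tool_pos: [0.4842, 0.0405, 0.1345]
ee_rot: [-3.139, 0.004, 0.648]
wrist_force: [-0.4, 0.0, -1.3]
width: 0.0396
```

Request:
{"fn": "step_arm", "kwargs": {
  "increments": "0 0 0 0 0 0.136;0 0 0 0 0 0.136;0 0 0 0 0 0.136;0 0 0 0 0 0.136;0 0 0 0 0 0.136"
}}

```text
time: 6.3
tool_pos: [0.4842, 0.0404, 0.1344]
ee_rot: [3.142, 0.005, -0.032]
wrist_force: [1.2, -0.5, -2.1]
width: 0.039
```

Request:
{"fn": "step_arm", "kwargs": {
  "increments": "0 0 0 0 0 0;0 0 0 0 0 0;0 0 0 0 0 0"
}}

```text
time: 6.6
tool_pos: [0.4852, 0.0404, 0.1364]
ee_rot: [3.142, 0.002, -0.024]
wrist_force: [-1.2, -0.5, -1.7]
width: 0.0396
```

Run:
```python
from h import *
o=get_obs();C=cam("wrist",o);print(o["tool_pos"],o["ee_rot"],o["width"],o["wrist_force"],o["joint_positions"])
np.savez("p2.npz",K=C[0],R=C[1],e=C[2])
im=snapshot("wrist")[:,:,::-1];cv2.imwrite("pics/w2raw.png",im)
cv2.imwrite("pics/w2.png",cv2.resize(im,(800,600),interpolation=cv2.INTER_CUBIC))
```

```text
[0.48523314 0.04044516 0.13638553] [ 3.14154888e+00  1.78667009e-03 -2.43292433e-02] 0.039620775386733476 [-1.16104305 -0.53544907 -1.69332873] [-3.33020989e-02 -2.80631875e-02  1.62635659e+00 -5.98267043e-05
  1.54508545e+00  1.56182502e+00]
```

View pics/w2.png

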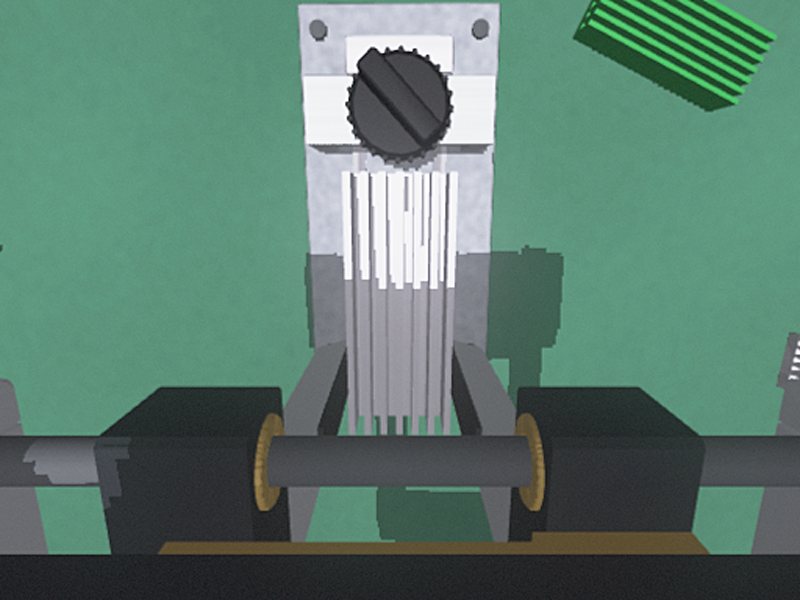

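The heat sink is held, with its leading edge at (344–457, 172). The jig plate's edges are at x≈300 and 499 at the far end. The cap is at (400,104), with the wing running from (368,60) to (430,135). I'll fit the plate edges and the held heat sink's edges.

Run:
```python
from h import *
d=np.load("p2.npz");C=(d["K"],d["R"],d["e"]);im=cv2.imread("pics/w2raw.png")
S=cv2.cvtColor(im,cv2.COLOR_BGR2HSV)[...,1].astype(float);S=cv2.GaussianBlur(S,(1,5),0)
L=[];Rr=[]
def cross(row,a,b,t=60):
    s=S[row,a:b]; i=np.where((s[:-1]>t)!=(s[1:]>t))[0]
    return [a+k+(s[k]-t)/(s[k]-s[k+1]) for k in i]
for r in list(range(6,44,3))+list(range(102,156,4)):
    l=cross(r,180,212);q=cross(r,300,330)
    if l and q: L.append((l[0],r));Rr.append((q[-1],r))
L=unproj(C,L,.01);Q=unproj(C,Rr,.01)
fl=np.polyfit(L[:,0],L[:,1],1);fr=np.polyfit(Q[:,0],Q[:,1],1)
print("L",fl,np.std(L[:,1]-np.polyval(fl,L[:,0])),"R",fr,np.std(Q[:,1]-np.polyval(fr,Q[:,0])))
f=(fl+fr)/2;print("yaw",f[0],"width",np.polyval(fl-fr,.55),"midline y at x=.4854,.56:",np.polyval(f,[.4854,.56]))
# far edge
fe=[]
for c in range(196,316,8):
    s=S[0:8,c];i=np.where((s[:-1]>60)&(s[1:]<=60))[0]
    if len(i):fe.append((c,i[0]+(s[i[0]]-60)/(s[i[0]]-s[i[0]+1])))
E=unproj(C,fe,.01);print("far edge x",E[:,0].mean() if len(E) else None, len(fe), np.polyfit(E[:,1],E[:,0],1))
# heat sink: top face corners
zt=d["e"][2]*0+0.1364-.0124+.025
H=unproj(C,np.array([[344,172],[457,172],[345,275],[455.5,275]])*.64,zt);print("hs",H.round(4), H[:2].mean(0),H[2:].mean(0))
# bridge top edges
print("bridge near top edge",unproj(C,np.array([[303,145],[494,145],[303,76],[494,76]])*.64,.056).round(4))
print("rails",[ (r,[round(v,1) for v in []]) for r in []])
# cap disc
print("cap",unproj(C,np.array([[400,104]])*.64,.07),"wing",unproj(C,np.array([[359,64],[378,48],[423,143],[441,122]])*.64,.094).round(4))
```

```text
L [-0.02113737  0.1108139 ] 7.440648207392782e-05 R [-0.01807033 -0.01085415] 0.00014194828705149407
yaw -0.019603854095861434 width 0.11998117219261657 midline y at x=.4854,.56: [0.04046416 0.03900172]
far edge x 0.6610987230479936 15 [0.01844154 0.6603679 ]
hs [[0.5592 0.058  0.149 ]
 [0.5583 0.0188 0.149 ]
 [0.5231 0.0595 0.149 ]
 [0.5221 0.0192 0.149 ]] [0.55878339 0.03843637 0.149     ] [0.5225801  0.03935286 0.149     ]
bridge near top edge [[ 0.578   0.0897  0.056 ]
 [ 0.5756 -0.0121  0.056 ]
 [ 0.6118  0.0873  0.056 ]
 [ 0.6094 -0.0113  0.056 ]]
rails []
cap [[0.59466949 0.03760998 0.07      ]] wing [[0.6072 0.0554 0.094 ]
 [0.6134 0.0468 0.094 ]
 [0.5737 0.0277 0.094 ]
 [0.5825 0.0195 0.094 ]]
```

The measurements agree: plate width 120.0 mm, yaw -0.0196, origin about (0.561, 0.039), and the bridge's near edge is at jig x 16. The heat sink is on the midline, with its leading end at jig x ≈ -2. I'll lower it.

Request:
{"fn": "step_arm", "kwargs": {
  "increments": "0 0 3 0 0 -0.005;0 0 3 0 0 0;0 0 2.5 0 0 0;0 0 1.5 0 0 0;0 0 0 0 0 0"
}}

```text
time: 7.15
tool_pos: [0.4833, 0.0405, 0.0345]
ee_rot: [-3.142, 0.006, -0.02]
wrist_force: [-0.8, -0.6, -1.3]
width: 0.0401
```

Request:
{"fn": "step_arm", "kwargs": {
  "increments": "0 0 0.3 0 0 0;0 0 0.3 0 0 0;0 0 0 0 0 0;0 0 0 0 0 0"
}}

```text
time: 7.55
tool_pos: [0.4864, 0.0404, 0.0323]
ee_rot: [3.141, -0.002, -0.021]
wrist_force: [-0.0, -0.9, -1.3]
width: 0.0396
```

Request:
{"fn": "step_arm", "kwargs": {
  "increments": "0 0 0.3 0 0 0;0 0 0.2 0 0 0;0 0 0 0 0 0;0 0 0 0 0 0;0 0 0 0 0 0"
}}

```text
time: 8.05
tool_pos: [0.4858, 0.0404, 0.0265]
ee_rot: [3.142, -0.0, -0.021]
wrist_force: [0.6, 0.4, -2.0]
width: 0.0397
```

Request:
{"fn": "step_arm", "kwargs": {
  "increments": "0 0 0.1 0 0 0;0 0 0 0 0 0;0 0 0 0 0 0"
}}

```text
time: 8.35
tool_pos: [0.4858, 0.0404, 0.0255]
ee_rot: [3.141, -0.0, -0.021]
wrist_force: [-0.0, -0.8, -2.2]
width: 0.0398
```

Request:
{"fn": "step_arm", "kwargs": {
  "increments": "0 0 0.1 0 0 0;0 0 0.1 0 0 0;0 0 0 0 0 0;0 0 0 0 0 0"
}}

```text
time: 8.75
tool_pos: [0.4857, 0.0404, 0.0234]
ee_rot: [3.142, 0.0, -0.021]
wrist_force: [-0.1, 0.2, -1.7]
width: 0.0398
```

Request:
{"fn": "step_arm", "kwargs": {
  "increments": "0 0 0.06 0 0 0;0 0 0 0 0 0;0 0 0 0 0 0"
}}

```text
time: 9.05
tool_pos: [0.4858, 0.0404, 0.0229]
ee_rot: [3.142, 0.0, -0.021]
wrist_force: [0.5, -0.4, -1.8]
width: 0.0398
```

Request:
{"fn": "step_arm", "kwargs": {
  "increments": "0 0 0.05 0 0 0;0 0 0 0 0 0;0 0 0 0 0 0"
}}

```text
time: 9.35
tool_pos: [0.4859, 0.0404, 0.0225]
ee_rot: [3.141, -0.0, -0.021]
wrist_force: [0.1, 0.1, -1.2]
width: 0.0393
```

Request:
{"fn": "step_arm", "kwargs": {
  "increments": "0 0 0.04 0 0 0;0 0 0 0 0 0;0 0 0 0 0 0"
}}

```text
time: 9.65
tool_pos: [0.4859, 0.0404, 0.0223]
ee_rot: [3.141, -0.0, -0.021]
wrist_force: [-1.3, 0.7, 1.6]
width: 0.0397
```

Floor contact is felt at z = 0.0223, as expected. I'll slide about 50 mm, then creep.

Request:
{"fn": "step_arm", "kwargs": {
  "increments": "0.5 0 0 0 0 0;0.8 0 0 0 0 0;0.8 0 0 0 0 0;0.4 0 0 0 0 0;0 0 0 0 0 0"
}}

```text
time: 10.15
tool_pos: [0.512, 0.0398, 0.0223]
ee_rot: [3.142, -0.001, -0.021]
wrist_force: [-3.5, 0.2, 4.3]
width: 0.04
```

Request:
{"fn": "step_arm", "kwargs": {
  "increments": "0.5 0 0 0 0 0;0.8 0 0 0 0 0;0.8 0 0 0 0 0;0.4 0 0 0 0 0;0 0 0 0 0 0"
}}

```text
time: 10.65
tool_pos: [0.5368, 0.0393, 0.0223]
ee_rot: [3.141, -0.001, -0.021]
wrist_force: [-2.9, 0.3, 5.3]
width: 0.04
```

Request:
{"fn": "step_arm", "kwargs": {
  "increments": "0.1 0 0 0 0 0;0.1 0 0 0 0 0;0.1 0 0 0 0 0;0 0 0 0 0 0;0 0 0 0 0 0"
}}

```text
time: 11.15
tool_pos: [0.5389, 0.0393, 0.0224]
ee_rot: [3.142, 0.001, -0.021]
wrist_force: [-4.8, 0.7, 5.5]
width: 0.0398
```

Request:
{"fn": "step_arm", "kwargs": {
  "increments": "0.05 0 0 0 0 0;0.05 0 0 0 0 0;0.05 0 0 0 0 0;0.05 0 0 0 0 0;0 0 0 0 0 0"
}}

```text
time: 11.65
tool_pos: [0.5408, 0.0393, 0.0223]
ee_rot: [3.142, 0.001, -0.021]
wrist_force: [-4.9, -0.3, 6.9]
width: 0.0397
```

Request:
{"fn": "step_arm", "kwargs": {
  "increments": "0.05 0 0 0 0 0;0.05 0 0 0 0 0;0 0 0 0 0 0;0 0 0 0 0 0"
}}

```text
time: 12.05
tool_pos: [0.5418, 0.0393, 0.0224]
ee_rot: [3.142, 0.001, -0.021]
wrist_force: [-5.2, 0.8, 6.7]
width: 0.0396
```

Request:
{"fn": "step_arm", "kwargs": {
  "increments": "0.05 0 0 0 0 0;0.05 0 0 0 0 0;0 0 0 0 0 0;0 0 0 0 0 0"
}}

```text
time: 12.45
tool_pos: [0.5427, 0.0392, 0.0224]
ee_rot: [3.142, 0.001, -0.021]
wrist_force: [-4.0, 0.1, 6.7]
width: 0.0395
```

Request:
{"fn": "step_arm", "kwargs": {
  "increments": "0.05 0 0 0 0 0;0.05 0 0 0 0 0;0 0 0 0 0 0"
}}

```text
time: 12.75
tool_pos: [0.5427, 0.0392, 0.0223]
ee_rot: [3.141, 0.003, -0.021]
wrist_force: [-8.0, 0.4, 8.2]
width: 0.0395
```

Request:
{"fn": "step_arm", "kwargs": {
  "increments": "0.05 0 0 0 0 0;0 0 0 0 0 0;0 0 0 0 0 0"
}}

```text
time: 13.05
tool_pos: [0.5427, 0.0392, 0.0223]
ee_rot: [3.141, 0.004, -0.021]
wrist_force: [-8.5, 0.6, 9.1]
width: 0.0397
```

Request:
{"fn": "step_arm", "kwargs": {
  "increments": "0.05 0 0 0 0 0;0 0 0 0 0 0;0 0 0 0 0 0"
}}

```text
time: 13.35
tool_pos: [0.5427, 0.0392, 0.0223]
ee_rot: [3.141, 0.006, -0.021]
wrist_force: [-10.4, 1.0, 12.0]
width: 0.0397
```

It stopped dead at TCP x = 0.5427 with force rising, where a predicted home is 0.5424. I'll relieve the push, release, and lift.

Request:
{"fn": "step_arm", "kwargs": {
  "increments": "-0.1 0 -0.05 0 0 0;0 0 0 0 0 0;0 0 0 0 0 0"
}}

```text
time: 13.65
tool_pos: [0.5427, 0.0392, 0.0223]
ee_rot: [3.142, 0.003, -0.021]
wrist_force: [-7.0, 0.2, 6.6]
width: 0.0398
```

Request:
{"fn": "step_arm", "kwargs": {
  "increments": "0 0 0 0 0 0;0 0 0 0 0 0;0 0 0 0 0 0;0 0 0 0 0 0;0 0 0 0 0 0",
  "claw": -1
}}

```text
time: 14.15
tool_pos: [0.544, 0.0392, 0.0223]
ee_rot: [3.142, -0.0, -0.021]
wrist_force: [-1.1, -0.2, -0.7]
width: 0.0763
```

Request:
{"fn": "step_arm", "kwargs": {
  "increments": "0 0 -1 0 0 0;0 0 -3 0 0 0;0 0 -3.5 0 0 0;0 0 -3.5 0 0 0;0 0 -3 0 0 0"
}}

```text
time: 14.65
tool_pos: [0.5443, 0.0392, 0.1656]
ee_rot: [3.141, -0.003, -0.021]
wrist_force: [-0.0, 0.3, 0.6]
width: 0.0943
```

Request:
{"fn": "step_arm", "kwargs": {
  "increments": "-2 0 -2 0 0 0;-2 0 -2 0 0 0;0 0 0 0 0 0;0 0 0 0 0 0"
}}

```text
time: 15.05
tool_pos: [0.5043, 0.04, 0.2034]
ee_rot: [3.141, -0.003, -0.021]
wrist_force: [0.4, -0.4, -0.4]
width: 0.094
```

Run:
```python
from h import *
o=get_obs();C=cam("wrist",o);print(o["tool_pos"],o["ee_rot"],o["width"],o["wrist_torque"],o["joint_positions"])
np.savez("p3.npz",K=C[0],R=C[1],e=C[2])
im=snapshot("wrist")[:,:,::-1];cv2.imwrite("pics/w3raw.png",im)
cv2.imwrite("pics/w3.png",cv2.resize(im,(800,600),interpolation=cv2.INTER_CUBIC))
```

```text
[0.50427369 0.0400278  0.20341854] [ 3.14144382e+00 -2.79655730e-03 -2.11891004e-02] 0.0939753176472902 [ 0.0364912   0.04246164 -0.03379825] [-3.28313415e-02 -1.31816698e-02  1.47847771e+00 -1.16880480e-04
  1.67349852e+00  1.55914215e+00]
```

View pics/w3.png

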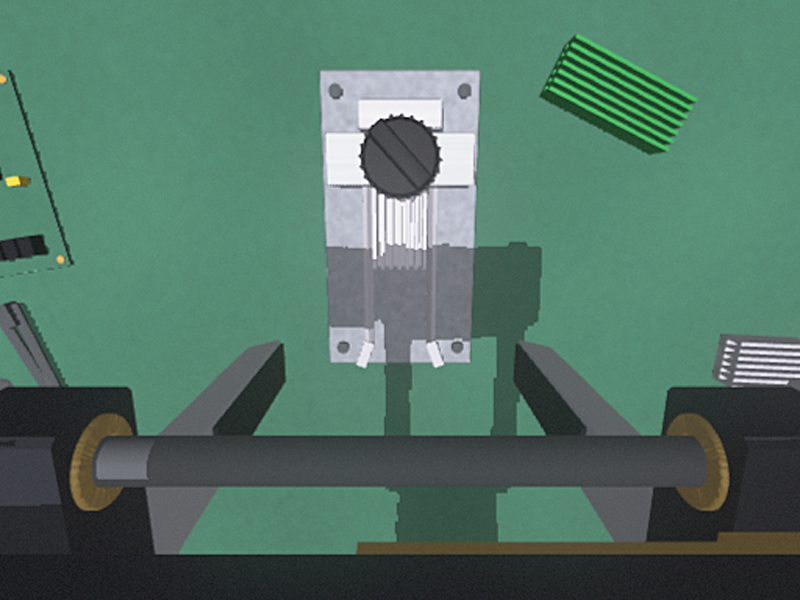

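The heat sink sits in the channel under the bridge, its rear edge at about row 268 and columns 373–430. The cap is at (400,156). I'll enlarge the cap to get the wing angle and check the rear edge numerically.

Run:
```python
from h import *
d=np.load("p3.npz");C=(d["K"],d["R"],d["e"]);im=cv2.imread("pics/w3raw.png")
print("rear",unproj(C,np.array([[374,268.],[430,268]])*.64,.035).round(4))
# predicted wing outlines for hypothesized angles
P0=np.array([.594,.0378])
cr=im[70:130,222:292].astype(float); cr=np.clip((cr-20)*2.5,0,255).astype(np.uint8)
big=cv2.resize(cr,None,fx=8,fy=8,interpolation=cv2.INTER_CUBIC)
for a,col in ((.70,(0,0,255)),(.80,(0,255,0))):
    u=np.array([np.cos(a),np.sin(a)]);v=np.array([-u[1],u[0]])
    q=np.array([P0+sx*.023*u+sy*.006*v for sx,sy in((1,1),(1,-1),(-1,-1),(-1,1))])
    p=proj(C,np.c_[q,np.full(4,.094)]);p=(p-[222,70]+.5)*8-.5
    cv2.polylines(big,[p.round().astype(np.int32)],True,col)
cv2.imwrite("pics/cap.png",big)
```

```text
rear [[0.517  0.059  0.035 ]
 [0.5161 0.0165 0.035 ]]
```

View pics/cap.png

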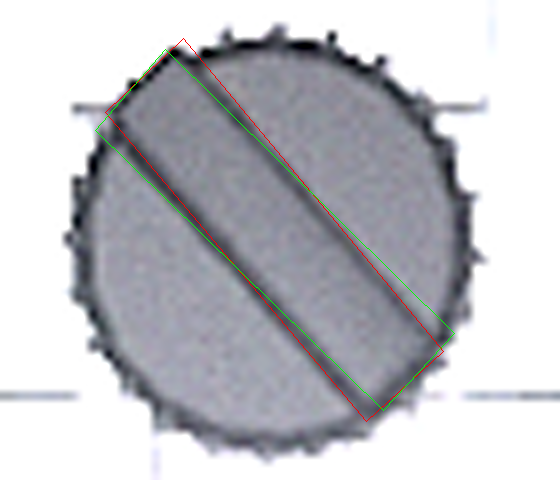

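The rear edge is at x = 0.5166 (expected 0.516), so it's home. The wing lies at about 0.75 rad with its centre at (0.594, 0.038). To get the whole turn from one grasp, I'll approach half a turn round at yaw ≈ 3.89 (joint 6 ≈ -2.35).

Request:
{"fn": "step_arm", "kwargs": {
  "increments": "3 0 0 0 0 -0.145;0 0 0 0 0 0;0 0 0 0 0 0"
}}

```text
time: 15.4
tool_pos: [0.5335, 0.0393, 0.2003]
ee_rot: [-3.141, 0.004, 0.122]
wrist_force: [-0.9, -0.2, 0.5]
width: 0.094
```

Run:
```python
from h import *
o=get_obs();R=Ro.from_euler("xyz",o["ee_rot"]).as_matrix()
print(o["tool_pos"],o["ee_rot"],R.T@(np.array([.594,.038,o["tool_pos"][2]])-o["tool_pos"]))
```

```text
[0.53351483 0.03933671 0.20034   ] [-3.14107768  0.00413906  0.12215117] [ 0.0598711   0.0086966  -0.00025229]
```

Request:
{"fn": "step_arm", "kwargs": {
  "increments": "3 0.43 0 0 0 0;3 0.43 0 0 0 0;0 0 0 0 0 -0.145;0 0 0 0 0 -0.145;0 0 0 0 0 -0.145"
}}

```text
time: 15.9
tool_pos: [0.5939, 0.0383, 0.2014]
ee_rot: [-3.14, 0.002, 0.563]
wrist_force: [0.1, -0.4, -0.0]
width: 0.094
```

Request:
{"fn": "step_arm", "kwargs": {
  "increments": "0 0 0 0 0 -0.145;0 0 0 0 0 -0.145;0 0 0 0 0 -0.145;0 0 0 0 0 -0.145;0 0 0 0 0 -0.145"
}}

```text
time: 16.4
tool_pos: [0.5937, 0.0383, 0.2018]
ee_rot: [-3.14, 0.0, 1.288]
wrist_force: [0.2, 0.7, -0.1]
width: 0.0944
```

Request:
{"fn": "step_arm", "kwargs": {
  "increments": "0 0 0 0 0 -0.145;0 0 0 0 0 -0.145;0 0 0 0 0 -0.145;0 0 0 0 0 -0.145;0 0 0 0 0 -0.145"
}}

```text
time: 16.9
tool_pos: [0.5937, 0.0383, 0.2018]
ee_rot: [-3.14, -0.001, 2.013]
wrist_force: [-0.1, 1.0, 0.1]
width: 0.0941
```

Request:
{"fn": "step_arm", "kwargs": {
  "increments": "0 0 0 0 0 -0.145;0 0 0 0 0 -0.145;0 0 0 0 0 -0.145;0 0 0 0 0 -0.145;0 0 0 0 0 -0.145"
}}

```text
time: 17.4
tool_pos: [0.5936, 0.0383, 0.2018]
ee_rot: [-3.141, -0.001, 2.738]
wrist_force: [0.7, 1.0, -0.5]
width: 0.0939
```

Request:
{"fn": "step_arm", "kwargs": {
  "increments": "0 0 0 0 0 -0.145;0 0 0 0 0 -0.145;0 0 0 0 0 -0.145;0 0 0 0 0 -0.145;0 0 0 0 0 -0.145"
}}

```text
time: 17.9
tool_pos: [0.5937, 0.0383, 0.2018]
ee_rot: [3.141, -0.001, -2.82]
wrist_force: [-0.4, 0.2, -0.6]
width: 0.0941
```

Request:
{"fn": "step_arm", "kwargs": {
  "increments": "0 0 0 0 0 -0.145;0 0 0 0 0 -0.145;0 0 0 0 0 -0.145;0 0 0 0 0 0;0 0 0 0 0 0"
}}

```text
time: 18.4
tool_pos: [0.594, 0.0383, 0.2021]
ee_rot: [3.141, -0.001, -2.393]
wrist_force: [-0.9, 0.3, 1.1]
width: 0.0937
```

Run:
```python
from h import *
o=get_obs();R=Ro.from_euler("xyz",o["ee_rot"]).as_matrix()
print(o["tool_pos"],o["ee_rot"],o["joint_positions"],o["wrist_torque"],R.T@(np.array([.594,.038,.074])-o["tool_pos"]))
```

```text
[0.59396709 0.03830879 0.20206135] [ 3.14101436e+00 -6.77467014e-04 -2.39306548e+00] [-3.07922130e-02  1.89583095e-01  1.26262072e+00 -6.51940870e-05
  1.69027720e+00 -2.35012326e+00] [ 0.09150297 -0.10841597 -0.02645003] [ 9.92783579e-05 -3.22707154e-04  1.28061284e-01]
```

Request:
{"fn": "step_arm", "kwargs": {
  "increments": "0 0 3.5 0 0 0;0 0 3.5 0 0 0;0 0 3 0 0 0;0 0 1.7 0 0 0;0 0 0.6 0 0 0"
}}

```text
time: 18.9
tool_pos: [0.5924, 0.0383, 0.0763]
ee_rot: [3.138, -0.004, -2.392]
wrist_force: [-0.1, 0.3, 0.3]
width: 0.0938
```

Request:
{"fn": "step_arm", "kwargs": {
  "increments": "0 0 0.3 0 0 0;0 0 0 0 0 0;0 0 0 0 0 0;0 0 0 0 0 0"
}}

```text
time: 19.3
tool_pos: [0.5953, 0.0383, 0.078]
ee_rot: [-3.14, 0.002, -2.39]
wrist_force: [-0.7, 0.5, -0.1]
width: 0.094
```

Request:
{"fn": "step_arm", "kwargs": {
  "increments": "0 0 0 0 0 0;0 0 0 0 0 0;0 0 0 0 0 0;0 0 0 0 0 0;0 0 0 0 0 0",
  "claw": 1
}}

```text
time: 19.8
tool_pos: [0.5944, 0.0383, 0.0764]
ee_rot: [-3.142, -0.0, -2.389]
wrist_force: [-0.4, 0.4, 0.8]
width: 0.0573
```

Request:
{"fn": "step_arm", "kwargs": {
  "increments": "0 0 0 0 0 0;0 0 0 0 0 0;0 0 0 0 0 0;0 0 0 0 0 0;0 0 0 0 0 0"
}}

```text
time: 20.3
tool_pos: [0.5944, 0.0383, 0.0765]
ee_rot: [-3.141, -0.0, -2.389]
wrist_force: [-0.8, -0.6, 0.7]
width: 0.0174
```

Request:
{"fn": "step_arm", "kwargs": {
  "increments": "0 0 0 0 0 0;0 0 0 0 0 0;0 0 0 0 0 0"
}}

```text
time: 20.6
tool_pos: [0.5949, 0.0377, 0.0765]
ee_rot: [-3.14, 0.0, -2.39]
wrist_force: [2.3, -1.1, -0.8]
width: 0.0117
```

```bash
cat > t.py <<'E'
from h import *
T=[];n=4
for i in range(n):
    o=get_obs();T.append(o["wrist_torque"])
    if i<n-1: snapshot("top")
o=get_obs();print("t",o["time"],"yaw %.3f"%o["ee_rot"][2],"xyz",o["tool_pos"].round(4),"Tz",np.array(T)[:,2].round(3),"mean %.3f"%np.mean(T,0)[2],"Txy",np.mean(T,0)[:2].round(2),"F",o["wrist_force"].round(1),"w %.4f"%o["width"],"j5tau %.3f"%o["joint_torque"][5],"j6 %.3f"%o["joint_positions"][5])
E
python3 t.py
```

```text
t 20.75 yaw -2.390 xyz [0.5949 0.0377 0.0765] Tz [ 0.083 -0.055 -0.011  0.011] mean 0.007 Txy [-0.33 -0.57] F [ 2.9 -2.8 -1.5] w 0.0117 j5tau -0.005 j6 -2.354
```

Wing gripped at width 11.7 mm. Turning clockwise (tool rz positive), with joint 6 torque as the quietest signal.

Request:
{"fn": "step_arm", "kwargs": {
  "increments": "0 0 0 0 0 0.1;0 0 0 0 0 0.1;0 0 0 0 0 0.1;0 0 0 0 0 0.1;0 0 0 0 0 0.1"
}}

```text
time: 21.25
tool_pos: [0.5948, 0.0379, 0.0765]
ee_rot: [-3.141, 0.001, -2.893]
wrist_force: [2.7, -1.9, -1.7]
width: 0.0121
```

```bash
python3 t.py
```

```text
t 21.4 yaw -2.888 xyz [0.5948 0.0379 0.0765] Tz [ 0.115 -0.065 -0.098 -0.034] mean -0.021 Txy [-0.39 -0.67] F [ 3.4 -3.  -2.4] w 0.0119 j5tau 0.074 j6 -1.856
```

Request:
{"fn": "step_arm", "kwargs": {
  "increments": "0 0 0 0 0 0.1;0 0 0 0 0 0.1;0 0 0 0 0 0.1;0 0 0 0 0 0.1;0 0 0 0 0 0.1"
}}

```text
time: 21.9
tool_pos: [0.5949, 0.0381, 0.0765]
ee_rot: [-3.141, 0.001, 2.892]
wrist_force: [3.3, -2.9, -2.0]
width: 0.0116
```

```bash
python3 t.py
```

```text
t 22.05 yaw 2.897 xyz [0.5948 0.0381 0.0766] Tz [ 0.131 -0.04  -0.075 -0.028] mean -0.003 Txy [-0.42 -0.81] F [ 2.6 -2.3 -2.7] w 0.0117 j5tau 0.090 j6 -1.357
```

```bash
cat > q.py <<'E'
from bench import *
o=get_obs();print("t %.2f yaw %.3f j6 %.3f tau6 %.3f Tz %.3f"%(o["time"],o["ee_rot"][2],o["joint_positions"][5],o["joint_torque"][5],o["wrist_torque"][2]),o["tool_pos"].round(4),o["wrist_force"].round(1),"turned %.3f"%(o["joint_positions"][5]+2.354))
E
python3 q.py
```

```text
t 22.05 yaw 2.897 j6 -1.357 tau6 0.090 Tz -0.028 [0.5948 0.0381 0.0766] [ 2.6 -2.3 -2.7] turned 0.997
```

Request:
{"fn": "step_arm", "kwargs": {
  "increments": "0 0 0 0 0 0.05;0 0 0 0 0 0.05;0 0 0 0 0 0.05;0 0 0 0 0 0.05"
}}

```text
time: 22.45
tool_pos: [0.5948, 0.0381, 0.0765]
ee_rot: [3.141, 0.001, 2.695]
wrist_force: [3.4, -3.1, -2.3]
width: 0.0118
```

```bash
python3 q.py
```

```text
t 22.45 yaw 2.695 j6 -1.155 tau6 -0.284 Tz 0.115 [0.5948 0.0381 0.0765] [ 3.4 -3.1 -2.3] turned 1.199
```

Request:
{"fn": "step_arm", "kwargs": {
  "increments": "0 0 0 0 0 0.05;0 0 0 0 0 0.05"
}}

```text
time: 22.65
tool_pos: [0.5949, 0.0381, 0.0765]
ee_rot: [3.141, 0.001, 2.595]
wrist_force: [4.3, -3.0, -2.3]
width: 0.0113
```

```bash
python3 q.py
```

```text
t 22.65 yaw 2.595 j6 -1.055 tau6 -0.282 Tz 0.090 [0.5949 0.0381 0.0765] [ 4.3 -3.  -2.3] turned 1.299
```

Request:
{"fn": "step_arm", "kwargs": {
  "increments": "0 0 0 0 0 0.05;0 0 0 0 0 0.05"
}}

```text
time: 22.85
tool_pos: [0.5949, 0.0382, 0.0765]
ee_rot: [3.141, 0.001, 2.495]
wrist_force: [3.2, -2.5, -2.1]
width: 0.0117
```

```bash
python3 q.py
```

```text
t 22.85 yaw 2.495 j6 -0.955 tau6 -0.278 Tz 0.156 [0.5949 0.0382 0.0765] [ 3.2 -2.5 -2.1] turned 1.399
```

Tau6 repeats to ±0.005 for identical moves, so a departure from -0.28 will mark the tight point.

Request:
{"fn": "step_arm", "kwargs": {
  "increments": "0 0 0 0 0 0.05;0 0 0 0 0 0.05"
}}

```text
time: 23.05
tool_pos: [0.5949, 0.0382, 0.0765]
ee_rot: [3.141, 0.001, 2.395]
wrist_force: [4.4, -2.9, -2.9]
width: 0.0119
```

```bash
python3 q.py
```

```text
t 23.05 yaw 2.395 j6 -0.855 tau6 -0.273 Tz 0.156 [0.5949 0.0382 0.0765] [ 4.4 -2.9 -2.9] turned 1.499
```

Request:
{"fn": "step_arm", "kwargs": {
  "increments": "0 0 0 0 0 0.05;0 0 0 0 0 0.05"
}}

```text
time: 23.25
tool_pos: [0.595, 0.0382, 0.0766]
ee_rot: [3.141, 0.001, 2.295]
wrist_force: [4.0, -3.1, -2.6]
width: 0.0118
```

```bash
python3 q.py
```

```text
t 23.25 yaw 2.295 j6 -0.755 tau6 -0.268 Tz 0.086 [0.595  0.0382 0.0766] [ 4.  -3.1 -2.6] turned 1.599
```

Request:
{"fn": "step_arm", "kwargs": {
  "increments": "0 0 0 0 0 0.05;0 0 0 0 0 0.05"
}}

```text
time: 23.45
tool_pos: [0.595, 0.0382, 0.0765]
ee_rot: [3.141, 0.001, 2.195]
wrist_force: [3.2, -3.0, -2.0]
width: 0.0116
```

```bash
python3 q.py
```

```text
t 23.45 yaw 2.195 j6 -0.655 tau6 -0.264 Tz 0.138 [0.595  0.0382 0.0765] [ 3.2 -3.  -2. ] turned 1.699
```

Request:
{"fn": "step_arm", "kwargs": {
  "increments": "0 0 0 0 0 0.05;0 0 0 0 0 0.05"
}}

```text
time: 23.65
tool_pos: [0.595, 0.0382, 0.0765]
ee_rot: [3.14, 0.001, 2.095]
wrist_force: [4.4, -2.3, -2.6]
width: 0.0119
```

```bash
python3 q.py
```

```text
t 23.65 yaw 2.095 j6 -0.555 tau6 -0.259 Tz 0.157 [0.595  0.0382 0.0765] [ 4.4 -2.3 -2.6] turned 1.799
```

Request:
{"fn": "step_arm", "kwargs": {
  "increments": "0 0 0 0 0 0.05;0 0 0 0 0 0.05"
}}

```text
time: 23.85
tool_pos: [0.5951, 0.0382, 0.0765]
ee_rot: [3.14, 0.001, 1.996]
wrist_force: [4.4, -1.9, -1.8]
width: 0.0118
```

```bash
python3 q.py
```

```text
t 23.85 yaw 1.996 j6 -0.456 tau6 -0.254 Tz 0.165 [0.5951 0.0382 0.0765] [ 4.4 -1.9 -1.8] turned 1.898
```

Request:
{"fn": "step_arm", "kwargs": {
  "increments": "0 0 0 0 0 0.05;0 0 0 0 0 0.05"
}}

```text
time: 24.05
tool_pos: [0.595, 0.0382, 0.0765]
ee_rot: [3.14, 0.001, 1.897]
wrist_force: [3.3, -0.8, -1.4]
width: 0.012
```

```bash
python3 q.py
```

```text
t 24.05 yaw 1.897 j6 -0.357 tau6 0.176 Tz 0.572 [0.595  0.0382 0.0765] [ 3.3 -0.8 -1.4] turned 1.997
```

The tight point shows up at about 1.95 rad turned, with tau6 jumping by 0.43. I'll creep from here.

Request:
{"fn": "step_arm", "kwargs": {
  "increments": "0 0 0 0 0 0"
}}

```text
time: 24.15
tool_pos: [0.595, 0.0384, 0.0766]
ee_rot: [3.14, 0.001, 1.898]
wrist_force: [4.9, -2.7, -2.6]
width: 0.0121
```

```bash
python3 q.py
```

```text
t 24.15 yaw 1.898 j6 -0.357 tau6 0.601 Tz 0.343 [0.595  0.0384 0.0766] [ 4.9 -2.7 -2.6] turned 1.997
```

Request:
{"fn": "step_arm", "kwargs": {
  "increments": "0 0 0 0 0 0.05;0 0 0 0 0 0.05"
}}

```text
time: 24.35
tool_pos: [0.595, 0.0384, 0.0766]
ee_rot: [3.14, 0.001, 1.797]
wrist_force: [3.9, -2.2, -2.5]
width: 0.0119
```

```bash
python3 q.py
```

```text
t 24.35 yaw 1.797 j6 -0.256 tau6 0.272 Tz 0.667 [0.595  0.0384 0.0766] [ 3.9 -2.2 -2.5] turned 2.098
```

Request:
{"fn": "step_arm", "kwargs": {
  "increments": "0 0 0 0 0 0.05;0 0 0 0 0 0.05"
}}

```text
time: 24.55
tool_pos: [0.5949, 0.0386, 0.0766]
ee_rot: [3.14, -0.0, 1.697]
wrist_force: [4.3, -1.3, -2.6]
width: 0.013
```

```bash
python3 q.py
```

```text
t 24.55 yaw 1.697 j6 -0.156 tau6 0.269 Tz 0.684 [0.5949 0.0386 0.0766] [ 4.3 -1.3 -2.6] turned 2.198
```

Request:
{"fn": "step_arm", "kwargs": {
  "increments": "0 0 0 0 0 0;0 0 0 0 0 0"
}}

```text
time: 24.75
tool_pos: [0.5949, 0.0386, 0.0766]
ee_rot: [3.14, -0.0, 1.697]
wrist_force: [4.9, -1.3, -3.2]
width: 0.0123
```

```bash
python3 t.py
python3 - <<'E'
from h import *
im=snapshot("wrist")[:,:,::-1];cv2.imwrite("pics/w4.png",cv2.resize(im,(800,600),interpolation=cv2.INTER_CUBIC))
E
```

```text
t 24.9 yaw 1.696 xyz [0.5949 0.0386 0.0766] Tz [0.385 0.325 0.27  0.202] mean 0.295 Txy [-0.26 -1.1 ] F [ 5.1 -1.  -1.8] w 0.0121 j5tau 0.215 j6 -0.156
```

View pics/w4.png

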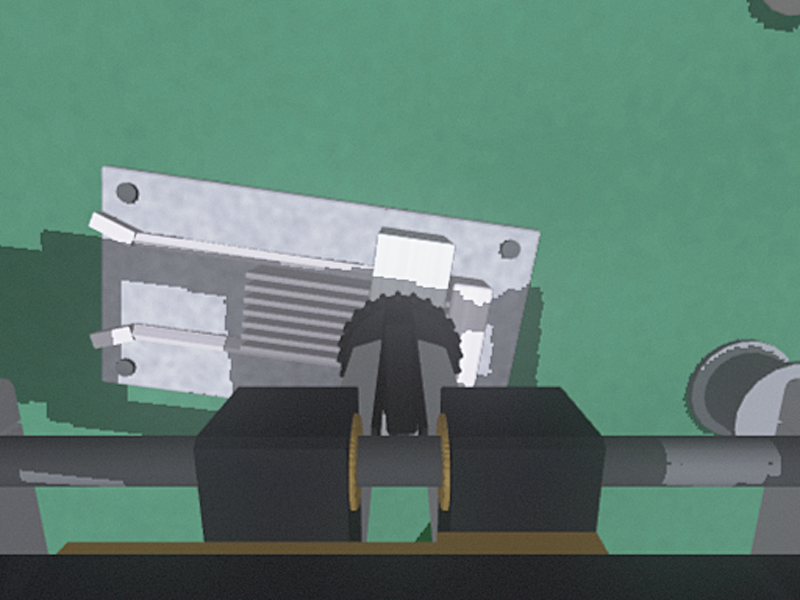

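The fingers are still aligned with the wing (columns 380–420), and the heat sink's rear edge is visible in the channel at (243,300). The held torque relaxes to about 0.2 N m, near the detent's peak, so it's just damped. Continuing slowly.

Request:
{"fn": "step_arm", "kwargs": {
  "increments": "0 0 0 0 0 0.04;0 0 0 0 0 0;0 0 0 0 0 0.04;0 0 0 0 0 0"
}}

```text
time: 25.35
tool_pos: [0.595, 0.0386, 0.0766]
ee_rot: [3.14, -0.001, 1.614]
wrist_force: [5.4, -0.7, -2.9]
width: 0.0117
```

```bash
python3 t.py
```

```text
t 25.5 yaw 1.615 xyz [0.595  0.0386 0.0766] Tz [-0.083 -0.017 -0.091 -0.015] mean -0.052 Txy [-0.18 -1.18] F [ 5.1 -0.5 -3.1] w 0.0116 j5tau -0.092 j6 -0.075
```

Request:
{"fn": "step_arm", "kwargs": {
  "increments": "0 0 0 0 0 0.04;0 0 0 0 0 0;0 0 0 0 0 0.04;0 0 0 0 0 0"
}}

```text
time: 25.9
tool_pos: [0.5951, 0.0386, 0.0766]
ee_rot: [3.14, -0.001, 1.534]
wrist_force: [6.1, -1.0, -3.1]
width: 0.0117
```

```bash
python3 t.py
```

```text
t 26.05 yaw 1.535 xyz [0.5951 0.0386 0.0766] Tz [-0.054 -0.052 -0.119 -0.111] mean -0.084 Txy [-0.17 -1.22] F [ 5.7 -0.4 -3. ] w 0.0118 j5tau -0.090 j6 0.005
```

The torque has dropped through zero, which is the first click. I'll go on to the rest position, check for zero torque, and release.

Request:
{"fn": "step_arm", "kwargs": {
  "increments": "0 0 0 0 0 0.04;0 0 0 0 0 0;0 0 0 0 0 0.04;0 0 0 0 0 0.03;0 0 0 0 0 0"
}}

```text
time: 26.55
tool_pos: [0.5951, 0.0386, 0.0766]
ee_rot: [3.14, -0.001, 1.425]
wrist_force: [5.6, -1.2, -3.1]
width: 0.0117
```

```bash
python3 t.py
```

```text
t 26.7 yaw 1.425 xyz [0.5951 0.0386 0.0766] Tz [0.248 0.254 0.179 0.173] mean 0.213 Txy [-0.23 -1.22] F [ 5.  -0.9 -2.4] w 0.0118 j5tau 0.188 j6 0.115
```

The torque is rising again just past the first rest: 2.47 rad turned, slip about 0.52. I'll release and lift straight up.

Request:
{"fn": "step_arm", "kwargs": {
  "increments": "0 0 0 0 0 0;0 0 0 0 0 0;0 0 0 0 0 0;0 0 0 0 0 0;0 0 0 0 0 0",
  "claw": -1
}}

```text
time: 27.2
tool_pos: [0.594, 0.0384, 0.0764]
ee_rot: [-3.141, -0.0, 1.424]
wrist_force: [0.6, -0.1, 0.2]
width: 0.0485
```

Request:
{"fn": "step_arm", "kwargs": {
  "increments": "0 0 0 0 0 0;0 0 0 0 0 0;0 0 0 0 0 0"
}}

```text
time: 27.5
tool_pos: [0.5944, 0.0383, 0.0765]
ee_rot: [-3.142, 0.0, 1.424]
wrist_force: [1.2, 0.0, 0.4]
width: 0.0724
```

Request:
{"fn": "step_arm", "kwargs": {
  "increments": "0 0 -1 0 0 0;0 0 -3 0 0 0;0 0 -4 0 0 0;0 0 -4 0 0 0;0 0 0 0 0 0"
}}

```text
time: 28.0
tool_pos: [0.5979, 0.0382, 0.2055]
ee_rot: [3.127, -0.002, 1.424]
wrist_force: [1.6, 0.1, 0.0]
width: 0.0942
```

Request:
{"fn": "step_arm", "kwargs": {
  "increments": "0 4 0 0 0 0;0 4 0 0 0 0;0 4 0 0 0 0;0 4 0 0 0 0;0 4 0 0 0 0"
}}

```text
time: 28.5
tool_pos: [0.7933, 0.0088, 0.1962]
ee_rot: [-3.141, 0.0, 1.424]
wrist_force: [0.6, -0.0, 0.3]
width: 0.0936
```

```bash
python3 q.py
```

```text
t 28.50 yaw 1.424 j6 0.087 tau6 0.031 Tz 0.015 [0.7933 0.0088 0.1962] [ 0.6 -0.   0.3] turned 2.441
```

Request:
{"fn": "step_arm", "kwargs": {
  "increments": "-4 -2.5 0 0 0 0;-4 -2.5 0 0 0 0;-4 -2.5 0 0 0 0;-4 -2.5 0 0 0 0;-4 -2.5 0 0 0 0"
}}

```text
time: 29.0
tool_pos: [0.638, -0.1718, 0.1959]
ee_rot: [-3.141, 0.0, 1.424]
wrist_force: [0.4, 0.2, 0.9]
width: 0.0944
```

Request:
{"fn": "step_arm", "kwargs": {
  "increments": "-4 -2.5 0 0 0 0;-4 -2.5 0 0 0 0;0 0 0 0 0 0;0 0 0 0 0 0"
}}

```text
time: 29.4
tool_pos: [0.5775, -0.2431, 0.1966]
ee_rot: [3.141, -0.001, 1.421]
wrist_force: [-0.2, 0.4, 0.2]
width: 0.094
```

Run:
```python
from h import *
o=get_obs();print(o["time"],o["tool_pos"],o["wrist_force"],o["width"])
C=cam("top");im=snapshot("top")[:,:,::-1].copy();cv2.imwrite("pics/top5raw.png",im)
old=cv2.imread("pics/top0.png")
def rearpts(j): 
    u=np.array([.9998,-.0196]);v=np.array([.0196,.9998]);return np.array([.561,.039])+j[0]*u+j[1]*v
x0,y0=175,175
big=cv2.resize(im[y0:y0+100,x0:x0+130],None,fx=6,fy=6,interpolation=cv2.INTER_CUBIC)
q=np.array([[*rearpts(j),.035] for j in((-.045,.02),(-.045,-.02))])
p=(proj(C,q)-[x0,y0]+.5)*6-.5;print(p)
for a in p: cv2.circle(big,tuple(a.round().astype(int).tolist()),4,(0,0,255),1)
cv2.imwrite("pics/top5.png",big)
d=cv2.absdiff(im,old).max(2);d[:, :]=(d>60)*255
n,l,s,c=cv2.connectedComponentsWithStats(cv2.morphologyEx(d,cv2.MORPH_OPEN,np.ones((2,2))))
print([(c[i].round().tolist(),s[i,4]) for i in range(1,n) if s[i,4]>40])
```

```text
29.4 [ 0.57751017 -0.24311966  0.19661278] [-0.20639909  0.35136551  0.20763411] 0.09396283647028908
[[211.76930754 348.86296342]
 [296.5363765  352.1689164 ]]
[([320.0, 219.0], np.int32(1123)), ([371.0, 196.0], np.int32(50)), ([378.0, 212.0], np.int32(77)), ([334.0, 226.0], np.int32(46)), ([353.0, 266.0], np.int32(1077)), ([299.0, 290.0], np.int32(80)), ([330.0, 306.0], np.int32(93)), ([483.0, 374.0], np.int32(534)), ([263.0, 377.0], np.int32(201))]
```

View pics/top5.png

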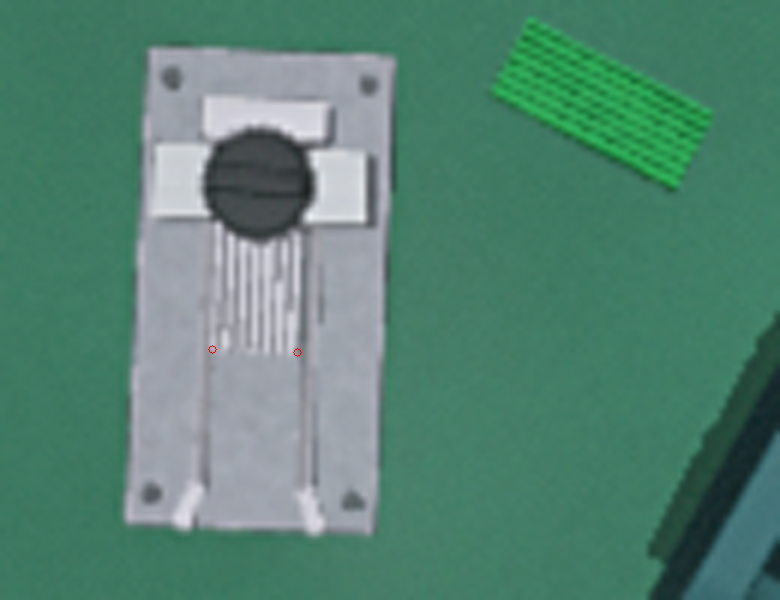

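The jig holds the heat sink, and its rear edge lies on the predicted home line (circles at (212,349) and (297,352)). The wing now lies almost across the jig, from (210,175) to (310,187), about 2.44 rad from its start. That matches the turn made, so the cap neither sprang back nor slipped in the fingers. The robot is clear, so I'm handing in.

```bash
python3 -c "
from bench import *
print(close_job())"
```

```text
the job is handed in; nothing more can be done
None
```

I put the long silver heat sink in the channel, slid it home under the bridge, clamped it with one click of the cap, and handed the job in at about 29 s. No verdict was reported.

- **Heat sink:** it stopped dead at TCP x = 0.5427 m, against 0.5424 m predicted. The wrist force stayed below about 16 N throughout. Pictures after release and at the end both show its rear edge on the home line to within about 1 mm.
- **Cap:** I turned it 2.47 rad clockwise in one grasp. The hard stop came at about 1.95 rad. The torque then rose, fell through zero (the first click) and began to rise again, and I let go there. That puts the slip at about 0.52 rad, or one click. In the last picture the wing stays where I left it.
- **Not measured directly:** the foot's pressing force and the cap's slip are inferred from torque and angles. While the cap was moving past tight, the wrist torque read up to 0.68 N m, above the stated 0.25 N m peak. It relaxed to about 0.2 N m when held, so I took the excess as damping.
- **Other things on the bench:** I saw no contact with any of them. A before-and-after picture difference showed a removed heat sink and changes I put down to the arm and its shadow. I did not measure each item separately. The gripper finished open at about 0.2 m height, with a wrist force near zero.

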